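Zero the bench thickness gauge on its setting master

TASK

Zero the bench thickness gauge on its setting master. First slide the steel master, nose first, under the gauge's measuring foot until it lies flat and fully home in the pocket, against the end stop, and leave it there; then turn the dial's bezel by its finger lugs until the zero mark stands at the tip of the needle, and let go. Leave everything else on the bench where it is.

Things in the scene. Friction and masses are not known exactly. Their poses are not given: they have to be found in the camera images.
- gauge: bench thickness gauge fixed to the bench: grey cast C-frame, open to the front and sides, round dial lying face up on its arm. Origin: on the bench, below the measuring axis (= dial axis). x runs from the pocket's open mouth to the end stop and the frame's upright, z up. Base 110 mm wide, x = -115 to +90 mm, top 16 mm above the bench. Nothing stands higher than the bezel's lugs.
- pocket (a point): home point: pocket floor (the base's top, 16 mm above the bench) at the middle of the end stop's face, 20 mm beyond the measuring axis; axes as gauge. Two side rails, 35 mm apart inside and 8 mm high, run 70 mm back from the stop, then flare. The stop is 10 mm high.
- mouth (a point): middle of the pocket's flared mouth on the pocket floor, 99 mm in front of the end stop; axes as gauge. The mouth is about 61 mm wide and narrows to 35 mm over 29 mm. The base goes on flat for 36 mm in front of it.
- frame_front (a point): front end of the frame's arm at its underside, 80 mm above the bench, 20 mm in front of the measuring axis; axes as gauge. Below the arm the stem and its clamp (up to 24 mm across) hang on the measuring axis down to 50 mm above the bench.
- foot (a point): lowest point of the measuring foot, a spring-loaded (1.1 to 1.4 N) steel ball 12 mm across on the measuring axis; 6.4 mm above the pocket floor at rest. Pushed in below it, the master's bevelled nose lifts it 3.6 mm.
- dial_axis (a point): centre of the bezel's top, on the measuring axis, 142 mm above the bench; axes as gauge, does not turn. Dial body and bezel are up to 98 mm across, from 102 to 142 mm above the bench.
- master: setting master, 175 mm long: flat steel bar 130 x 32 x 10 mm, its nose bevelled on top over the last 15 mm down to 5.5 mm, with a ribbed black plastic grip at the other end; 0.24 to 0.40 kg. Origin: on the flat underside at mid-length; x to the nose, z up. Starts loose on the bench, bevel up, left or right of the gauge. When home the grip overhangs the front of the gauge's base.
- master_nose (a point): middle of the lower edge of the master's nose, 87.5 mm ahead of its origin, on the underside; meets point pocket when home. Sliding the master along the pocket takes 1.5 to 5 N, the most while the bevel lifts the foot.
- master_grip (a point): point inside the black grip, 65 mm behind the master's origin, 24 mm above the underside, axes as master. Grip: 45 mm long (22.5 mm either way of this point), 30 mm wide, 36 mm high from the underside up.
- bezel (a joint): turn of the bezel with scale and glass, rad, positive clockwise seen from above; at 0 the zero mark points along the gauge's +x. It turns stiffly (0.09 N m, about 2 N at a lug), for more than a turn either way, and stays where left. Starts between 2.96 and 7.84.
- needle (a joint): turn of the black needle, rad, positive clockwise seen from above, driven by the measuring foot alone (6.28 rad for 10 mm of lift). 0 (along the gauge's +x) with nothing under the foot, about 2.2 with the master home. The gauge reads zero when bezel and needle values are equal or differ by whole turns (6.283).
- needle_tip (a point): tip of the black needle under the glass, 33 mm from the dial's axis; its short thick tail points the other way
- zero_mark (a point): inner end of the zero mark on the white scale, 33 mm from the dial's axis, turns with the bezel. It is the one broad black bar (5 x 8 mm, outward from this point); the other marks are thin. Bezel: knurled metal ring 98 mm across, 17 mm high, flat glass 1 mm below its top.
- lug_a (a point): middle of one of the bezel's two finger lugs: upright metal blocks on the ring, 43 mm from the dial's axis, 8 mm thick along the ring, 10 mm deep radially, standing 19 mm above the bezel's top (to 161 mm above the bench; this point at 151 mm). This one is a quarter turn anticlockwise (from above) of the zero mark.
- lug_b (a point): middle of the other, equal finger lug, a quarter turn clockwise (from above) of the zero mark
- case: bystander: the master's empty grey case, 205 x 85 x 32 mm; origin under its middle
- amber: bystander: amber reagent bottle, 64 mm across, 135 mm high; origin under its middle
- powder_jar: bystander: white plastic jar, 84 mm across, 155 mm high; origin under its middle
- beaker: bystander: glass beaker, 72 mm across, 95 mm high; origin under its middle
- spatula: bystander: steel lab spoon, 180 mm long, lying along its x; origin under its middle
- petri: bystander: glass dish, 92 mm across, 16 mm high; origin under its middle

How it is judged:
By the outcome, as a careful person would: the job done as asked, in the order asked, and still so for the second after the job is handed in, with the robot touching nothing.
It also fails if it takes over 72 s, if anything falls off the work surface, if the arm or the gripper's body presses on something with over 40 N, if the wrist force passes 120 N, or if a joint passes its speed limit or range.

ROBOT

A 6-joint arm with a two-finger parallel gripper is mounted at the origin on the work surface. World frame = base frame: x ahead of the robot, y to its left, z up, the work surface at z = 0. Lengths are in m, angles in rad, forces in N, time in s.
With the tool pointing down it reaches from about 0.375 to 0.9 m from the base axis. Payload 3.1 kg.
Tool frame: the origin (TCP) lies on the centre line of the jaws, within the pads' length; the fingertips stand 22 mm ahead of it and the grasp point (between the pads) lies 3 mm ahead of it; z points along the fingers, y is the line along which they close (so a half turn about z gives the same grasp; the last joint's range is limited). The gripper opens to 85 mm and grips with 20 to 120 N. Pads are 22 mm wide; open, the fingers measure 114 mm over their backs; the gripper's body (76 mm by 85 mm) begins 54 mm behind the grasp point. The pads swing forward as they close: fully open they stand 13 mm farther back than shut.
Start: joints at [-1.514, 0.527, 1.433, -0, 1.181, -0.178], TCP at [0.145, -0.608, 0.253] pointing down, gripper open.
Joint ranges: [-3.08, 3.08], [-0.75, 2.2], [0.22, 2.44], [-1.43, 4.57], [0, 2.65], [-2.85, 2.85]. Speed limits (rad/s): [2.79, 2.79, 3.14, 3.14, 3.14, 3.14].

INTERFACE

Orientations are given as a unit quaternion [x, y, z, w].
In Python, from station import manip, snapshot gives the robot as it stands (manip), with the cameras as plain functions.
- The arm moves only by the shell command python3 drive.py 'ROWS' [FORCE]. ROWS is 1 to 20 rows, parted by a bar, with the numbers parted by spaces; each row has 5 numbers: dx, dy, dz in m, then a turn about the tool's z in rad, then the opening from 0.0 (shut) to 1.0 (fully open); each row is the pose to reach, as a shift and turn from the pose commanded when the command began, along the tool's axes at that moment; what a row does not reach only later rows make up. A row lasts 1/10 s, in which the tool goes at most 0.05 m and 0.15 rad, less where a joint would pass 70% of its speed; a pose out of reach is approached as far as the arm can. The fingers move at their own pace and stop on an object; FORCE is the grip in N (left out, the last holds). Time passes only in rows, so rows that do not move let the fingers close. It prints the time, the measured TCP pose, the force, the opening and the grip force at its end. Input that does not fit is refused with a message, and nothing moves.
- manip.sense(): the state, without advancing time (a new reading comes with each control period).
- snapshot(name): name is "side" or "top"; returns a dict with "pixels" (480x640x3 uint8, red, green, blue), "range_z" (480x640 float32, m along the optical axis (not along the pixel's ray), 0 where there is no reading), "fov_y" (degrees; the focal length in pixels is half the picture's height over the tangent of half this angle, whatever the lens; pixels are square), "cx", "cy" (the principal point, pixels), "k1" (the pictures are not rectified: a ray, as slopes to the right and down, at radius r is drawn at 1 + k1 r^2 times it, then the intrinsics apply), "R" (3x3) and "t" (3): a world point X has camera coordinates R X + t. Camera axes: x right, y down, z forward; pixel columns grow to the right and rows downward; lengths in m; the calibration is good to about 2 mm. A picture is of the moment at which its call begins.
- manip.sign_off(): hands the job in; it is judged then, once.
The state is a dict: "t": time; "q": joint angles; "qd": joint speeds; "tau": joint torques, N m; "tcp_pos": TCP position; "tool_rot": TCP orientation; "force": force on the tool from outside, world axes, zero at the start; "ft_torque": the same for the moment, N m; "finger_gap": opening from 0.0 (shut) to 1.0 (fully open); "gripper_force": force on a finger pad.
Only numpy, scipy, OpenCV 4.12 (cv2) and the standard library are available. Lean on these libraries where they do the work, as an engineer would, in place of code of your own. Each camera call takes 0.05 s, during which the arm holds its last target. There are 200 camera calls.

## Working session

There is one attempt and no reset: what is moved stays moved. The work goes in short steps, Python scripts to look and compute and a shell command to move; the robot and the scene stay as the last step left them, time stands still between calls to the robot, and variables do not carry over. Pictures are saved under pics/ and viewed, at most 10 in all, crops included, and the job is handed in when it is done.

```bash
ls; mkdir -p pics; cat > h.py <<'E'
import numpy as np, cv2
from station import manip, snapshot
def snap(n):
    s=snapshot(n); np.savez('last_'+n,**{k:np.array(v) for k,v in s.items()}); return s
def load(n): return dict(np.load('last_'+n+'.npz'))
def K(s):
    f=240/np.tan(np.radians(float(s['fov_y']))/2); return f,float(s['cx']),float(s['cy']),float(s['k1'])
def ray(s,u,v):
    f,cx,cy,k=K(s); d=np.array([(u-cx)/f,(v-cy)/f]); x=d.copy()
    for _ in range(30): x=d/(1+k*(x@x))
    return np.array([x[0],x[1],1.])
def on_z(s,u,v,z):
    R,t=s['R'],s['t']; o=-R.T@t; d=R.T@ray(s,u,v); return o+d*(z-o[2])/d[2]
def depth(s,u,v):
    z=float(s['range_z'][int(round(v)),int(round(u))]); return s['R'].T@(ray(s,u,v)*z-s['t'])
def proj(s,X):
    f,cx,cy,k=K(s); c=s['R']@np.array(X)+s['t']; p=c[:2]/c[2]; p=p*(1+k*(p@p)); return p*f+[cx,cy]
def tri(s1,p1,s2,p2):
    A=[];b=[]
    for s,p in((s1,p1),(s2,p2)):
        R,t=s['R'],s['t']; o=-R.T@t; d=R.T@ray(s,*p); d/=np.linalg.norm(d); P=np.eye(3)-np.outer(d,d); A.append(P);b.append(P@o)
    return np.linalg.lstsq(np.vstack(A),np.hstack(b),rcond=None)[0]
def save(s,fn): cv2.imwrite('pics/'+fn,s['pixels'][:,:,::-1])
E
python3 - <<'E'
from h import *
for n in('side','top'):
    s=snap(n); save(s,n+'0.png'); print(n,s['fov_y'],s['cx'],s['cy'],s['k1'],(-s['R'].T@s['t']).round(3),s['R'].round(2).tolist(),(s['range_z']>0).mean())
print(manip.sense())
E
```

```text
drive.py
pics
station.py
side 55.79442816357506 321.80240793233844 241.57870587639147 -0.08168033291293895 [0.283 0.691 0.825] [[-0.92, -0.4, 0.01], [-0.28, 0.62, -0.74], [0.29, -0.68, -0.68]] 0.995947265625
top 46.87462016451362 320.05988378660896 238.9502747342935 -0.062130918585993934 [ 0.389 -0.018  1.303] [[-0.01, -1.0, 0.0], [-0.98, 0.01, -0.17], [0.17, -0.01, -0.98]] 0.9959895833333333
{'t': 0.1, 'q': array([-1.51449473e+00,  5.28354467e-01,  1.43375954e+00,  1.71198172e-05,
        1.18139530e+00, -1.78528694e-01]), 'qd': array([ 1.62941134e-03, -2.03801763e-03, -2.52183738e-03, -2.71552020e-03,
       -8.70197665e-05, -1.31516520e-03]), 'tau': array([-2.14757756e-04, -4.43304598e+01, -1.78586805e+01, -1.36692361e-04,
        3.88430228e-03,  2.01822439e-05]), 'tcp_pos': array([ 0.14540548, -0.60724364,  0.25244759]), 'tool_rot': array([ 9.93114683e-01,  1.17142256e-01,  6.64314428e-05, -9.56053489e-04]), 'force': array([ 0.70809142,  0.09043612, -0.4567391 ]), 'ft_torque': array([-0.01736342, -0.03484054,  0.01110569]), 'gripper_force': 0.0, 'finger_gap': 0.9986829612125478}
```

View pics/top0.png

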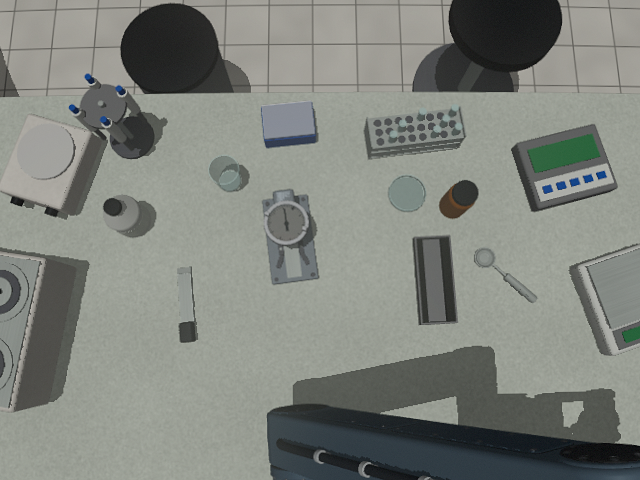

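View pics/side0.png

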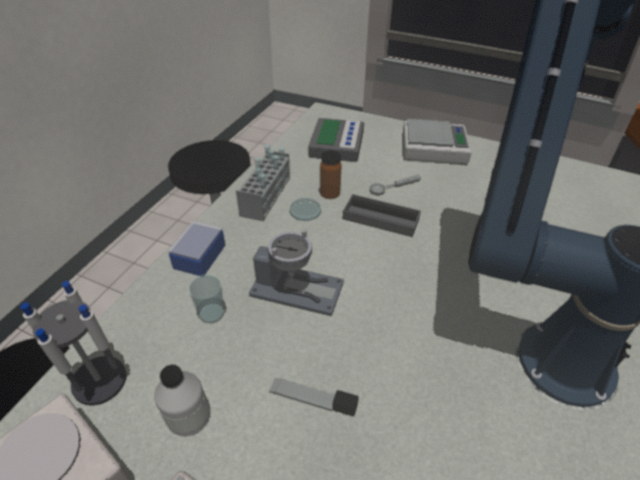

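Top view: gauge with its dial at (287,222) and its mouth towards the robot at about (294,270). The master is at (187,303), nose up in the image at (183,268) and grip at (187,331). Side view: master grip at (346,402), dial at (290,249).

```bash
python3 - <<'E'
from h import *
T=load('top');S=load('side')
def cloud(s,u0,u1,v0,v1):
    P=np.array([depth(s,u,v) for v in range(v0,v1) for u in range(u0,u1)]); return P
for n,s,b in(('top',T,(165,210,255,350)),('side',S,(262,368,370,420))):
    P=cloud(s,*b); 
    bar=P[(P[:,2]>.006)&(P[:,2]<.015)]; g=P[(P[:,2]>.028)&(P[:,2]<.045)]
    print(n,'bench',np.median(P[:,2][abs(P[:,2])<.006]).round(4))
    for m,Q in(('bar',bar),('grip',g)):
        r=cv2.minAreaRect(Q[:,:2].astype(np.float32)*1000); print(m,len(Q),Q[:,2].mean().round(4),r)
# gauge
P=cloud(T,255,325,180,290)
for z0,z1 in((.012,.02),(.135,.148),(.148,.17),(.02,.03),(.08,.1)):
    Q=P[(P[:,2]>z0)&(P[:,2]<z1)]
    if len(Q)>5:print(z0,len(Q),np.median(Q[:,2]).round(4),cv2.minAreaRect(Q[:,:2].astype(np.float32)*1000),(cv2.minEnclosingCircle(Q[:,:2].astype(np.float32)*1000)))
a=cv2.resize(T['pixels'][180:290,250:330],None,fx=5,fy=5,interpolation=cv2.INTER_CUBIC)
b=cv2.resize(S['pixels'][225:315,245:350],None,fx=3.6,fy=3.6,interpolation=cv2.INTER_CUBIC)
c=np.zeros((550,400+378,3),np.uint8);c[:,:400]=a;c[:b.shape[0],400:]=b[:,:378]
cv2.imwrite('pics/crop1.png',c[:,:,::-1])
E
```

```text
top bench 0.0008
bar 781 0.0104 ((472.1983642578125, 288.7565002441406), (220.50018310546875, 102.51084899902344), 2.354201078414917)
grip 275 0.0359 ((402.46490478515625, 283.6217346191406), (44.96073532104492, 32.165767669677734), 6.704099178314209)
side bench 0.001
bar 1037 0.0104 ((468.26763916015625, 286.3065490722656), (174.40045166015625, 35.79243087768555), 6.213074684143066)
grip 368 0.0358 ((403.899169921875, 281.5697937011719), (45.28129196166992, 30.28519058227539), 5.150563716888428)
0.012 1747 0.0164 ((621.1039428710938, 46.626258850097656), (205.2413330078125, 110.03035736083984), 7.113020896911621) ((621.2132568359375, 46.1530876159668), 114.08659362792969)
0.135 1537 0.1421 ((632.9344482421875, 47.912452697753906), (96.07852935791016, 96.04517364501953), 65.70122528076172) ((633.4190673828125, 48.08405685424805), 48.99561309814453)
0.148 51 0.1592 ((629.718017578125, 48.23606872558594), (57.06946563720703, 86.01628875732422), 7.574148654937744) ((634.23828125, 47.60012435913086), 47.931114196777344)
0.02 424 0.0221 ((620.19921875, 47.328392028808594), (198.3412628173828, 106.5162124633789), 8.022618293762207) ((619.5331420898438, 46.50101089477539), 108.26275634765625)
0.08 41 0.0986 ((704.5816040039062, 56.40334701538086), (27.12943458557129, 48.719661712646484), 2.7604777812957764) ((702.7034912109375, 55.91637420654297), 26.652441024780273)
```

View pics/crop1.png

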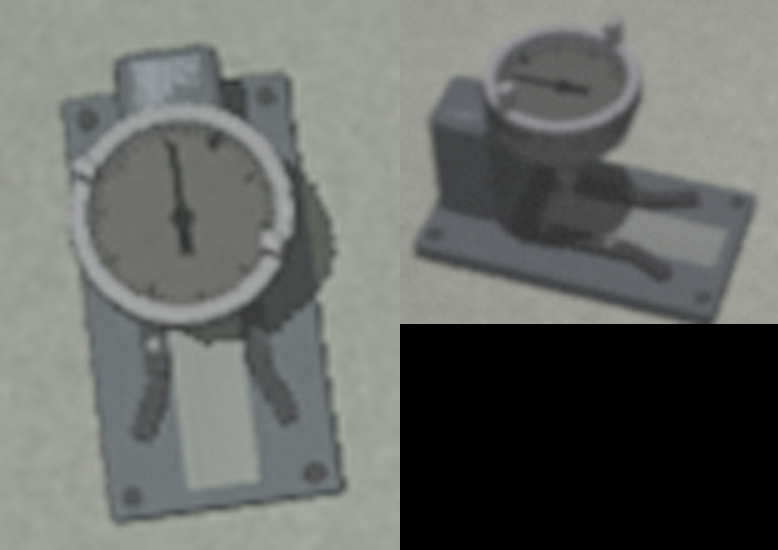

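Crop: dial centre is at about (183,213) in the left crop, i.e. px (286.6,222.6). The zero mark is at (215,140), about 31° clockwise of gauge +x. The lugs are at (85,170) and (272,242), and the needle points along +x. So the bezel is at about 6.82 and must go clockwise by about 1.7 rad once the master is home.

```bash
cat >> h.py <<'E'
def cloud(s,u0,u1,v0,v1):
    return np.array([depth(s,u,v) for v in range(v0,v1) for u in range(u0,u1)])
def rect(Q):
    (c,d,a)=cv2.minAreaRect(Q[:,:2].astype(np.float32)*1000); 
    if d[0]<d[1]: a-=90; d=d[::-1]
    a=(a+90)%180-90
    return np.round(c,1),np.round(d,1),round(a,2)
E
python3 - <<'E'
from h import *
T=load('top');S=load('side')
for n,s,b in(('top',T,(168,206,258,348)),('side',S,(262,368,370,420))):
    P=cloud(s,*b); m=(P[:,2]>.0075)&(P[:,2]<.05)
    d=P[:,:2]-[.468,.287]; th=np.radians(6.2); al=d@[np.cos(th),np.sin(th)]; ac=d@[-np.sin(th),np.cos(th)]
    Q=P[m&(abs(ac)<.03)&(abs(al)<.1)]; print(n,'all',rect(Q))
    B=Q[Q[:,2]<.014]; 
    a=d[m&(abs(ac)<.03)&(abs(al)<.1)&(P[:,2]<.014)]; l=a@[np.cos(th),np.sin(th)]; c=a@[-np.sin(th),np.cos(th)]
    # centreline per bin
    xs=np.arange(-.03,.08,.01); mid=[(np.percentile(c[(l>x)&(l<x+.01)],2)+np.percentile(c[(l>x)&(l<x+.01)],98))/2 for x in xs]
    k=np.polyfit(xs+.005,mid,1); print('yaw',6.2+np.degrees(k[0]),'off',k[1], 'ends',l.min(),l.max())
P=cloud(S,245,350,225,315)
for z0,z1 in((.012,.02),(.135,.148),(.148,.17)):
    Q=P[(P[:,2]>z0)&(P[:,2]<z1)&(P[:,0]<.75)&(P[:,0]>.5)]; print('side',z0,len(Q),np.median(Q[:,2]),rect(Q),cv2.minEnclosingCircle(Q[:,:2].astype(np.float32)*1000))
# triangulate dial centre and grip by circles: project check
for X in([.633,.048,.142],[.403,.2826,.036]): print(proj(T,X),proj(S,X))
E
```

```text
top all (array([467.4, 290.6]), array([175.7,  44.4]), 8.99)
yaw 5.863914773243185 off 0.002846598727197638 ends -0.08543573369317016 0.08756920883078188
side all (array([468. , 287.5]), array([174.2,  34.3]), 5.72)
yaw 5.506855863173055 off 0.0007497292610761749 ends -0.08700982375441123 0.08708499308762045
side 0.012 1926 0.017380156031233898 (array([621.8,  45.9]), array([204.6, 113.3]), 7.0) ((619.9090576171875, 48.236244201660156), 113.4267578125)
side 0.135 1103 0.14309885559115484 (array([634.3,  48.8]), array([96.6, 95.8]), -48.04) ((634.7398681640625, 48.185733795166016), 49.87857437133789)
side 0.148 68 0.15799410061798386 (array([634.5,  48.6]), array([97.4, 10.3]), 67.21) ((634.0401000976562, 48.817081451416016), 48.72206115722656)
[286.26043988 221.89813515] [289.74301824 246.48819637]
[185.40409091 331.67211963] [345.58353475 399.59149182]
```

```bash
cat >> h.py <<'E'
from scipy.spatial.transform import Rotation as Ro
def d(*wps,p=None,yaw=None):
    """tool-frame shifts to world waypoints (x,y,z,yawdeg) from present pose"""
    s=manip.sense(); R=Ro.from_quat(s['tool_rot']).as_matrix(); p0=np.array(s['tcp_pos'])
    y0=np.degrees(np.arctan2(R[1,0],R[0,0]))
    for w in wps:
        t=-np.radians((w[3]-y0+180)%360-180)
        print(w,'->',(R.T@(np.array(w[:3])-p0)).round(4),'turn',round(t,3))
    print('now',p0.round(4),'yaw',y0.round(2),'q',s['q'].round(3),'F',s['force'].round(1),'gap',round(s['finger_gap'],3),'t',s['t'])
E
python3 -c "
from h import *
d((.42,-.3,.25,13),(.42,0,.25,10),(.403,.282,.25,5.7),(.403,.282,.028,5.7))"
```

```text
(0.42, -0.3, 0.25, 13) -> [ 0.3385 -0.2349  0.003 ] turn 0.008
(0.42, 0, 0.25, 10) -> [ 0.4083 -0.5267  0.0036] turn 0.06
(0.403, 0.282, 0.25, 5.7) -> [ 0.4574 -0.8049  0.0041] turn 0.135
(0.403, 0.282, 0.028, 5.7) -> [ 0.4573 -0.8045  0.2261] turn 0.135
now [ 0.1454 -0.6072  0.2524] yaw 13.45 q [-1.514  0.528  1.434  0.     1.181 -0.179] F [ 0.7  0.1 -0.5] gap 0.999 t 0.1
```

```bash
python3 drive.py '0.34 -0.235 0 0 1 | 0.34 -0.235 0 0 1 | 0.34 -0.235 0 0 1 | 0.34 -0.235 0 0 1 | 0.34 -0.235 0 0 1 | 0.34 -0.235 0 0 1 | 0.34 -0.235 0 0 1 | 0.34 -0.235 0 0 1 | 0.34 -0.235 0 0 1 | 0.41 -0.527 0 0.06 1 | 0.41 -0.527 0 0.06 1 | 0.41 -0.527 0 0.06 1 | 0.41 -0.527 0 0.06 1 | 0.41 -0.527 0 0.06 1 | 0.41 -0.527 0 0.06 1 | 0.457 -0.805 0 0.135 1 | 0.457 -0.805 0 0.135 1 | 0.457 -0.805 0 0.135 1 | 0.457 -0.805 0 0.135 1 | 0.457 -0.805 0 0.135 1' 100; python3 -c "
from h import *
d((.403,.282,.12,5.7),(.403,.282,.028,5.7))"
```

```text
t: 2.1
tcp_pos: [0.4046, 0.2508, 0.2533]
tool_rot: [0.999, 0.05, 0.0, 0.0]
force: [1.3, 0.0, -0.0]
finger_gap: 1.001
gripper_force: 0.0
(0.403, 0.282, 0.12, 5.7) -> [ 0.0015 -0.0313  0.1332] turn 0.0
(0.403, 0.282, 0.028, 5.7) -> [ 0.0015 -0.0313  0.2252] turn 0.0
now [0.4046 0.2508 0.2533] yaw 5.7 q [ 3.200e-01  3.280e-01  1.796e+00 -1.000e-03  1.018e+00  1.791e+00] F [ 1.3  0.  -0. ] gap 1.001 t 2.1
```

```bash
python3 drive.py '0 -0.03 0 0 1 | 0 -0.03 0 0 1 | 0 -0.03 0.06 0 1 | 0 -0.03 0.13 0 1 | 0 -0.03 0.13 0 1 | 0 -0.03 0.13 0 1 | 0 -0.03 0.13 0 1'; python3 -c "
from h import *
d((.403,.282,.03,5.7))"
```

```text
t: 2.8
tcp_pos: [0.4022, 0.2783, 0.1233]
tool_rot: [0.999, 0.049, -0.001, 0.0]
force: [0.6, 0.6, 1.2]
finger_gap: 1.001
gripper_force: 0.0
(0.403, 0.282, 0.03, 5.7) -> [ 0.0013 -0.0037  0.0933] turn -0.001
now [0.4022 0.2783 0.1233] yaw 5.66 q [ 0.376  0.562  1.884 -0.     0.697  1.849] F [0.6 0.6 1.2] gap 1.001 t 2.8
```

```bash
python3 drive.py '0.001 -0.004 0.04 0 1 | 0.001 -0.004 0.08 0 1 | 0.001 -0.004 0.093 0 1 | 0.001 -0.004 0.093 0 1 | 0.001 -0.004 0.093 0 1 | 0.001 -0.004 0.093 0 0 | 0.001 -0.004 0.093 0 0 | 0.001 -0.004 0.093 0 0 | 0.001 -0.004 0.093 0 0 | 0.001 -0.004 0.093 0 0 | 0.001 -0.004 0.093 0 0 | 0.001 -0.004 0.093 0 0 | 0.001 -0.004 0.093 0 0' 100; python3 -c "
from h import *
d((.403,.282,.03,5.7))"
```

```text
t: 4.1
tcp_pos: [0.4027, 0.2834, 0.0313]
tool_rot: [0.999, 0.05, 0.001, -0.0]
force: [-1.3, -1.1, 7.8]
finger_gap: 0.332
gripper_force: 99.8
(0.403, 0.282, 0.03, 5.7) -> [0.0002 0.0014 0.0013] turn 0.0
now [0.4027 0.2834 0.0313] yaw 5.72 q [0.386 0.746 1.914 0.    0.48  1.857] F [-1.3 -1.1  7.8] gap 0.332 t 4.1
```

```bash
python3 drive.py '0 0 -0.04 0 0 | 0 0 -0.07 0 0 | 0 0 -0.07 0 0 | 0 0 -0.07 0 0'; python3 -c "
from h import *
d((.396,.15,.10,6.4),(.3931,.0185,.10,7.05))"
```

```text
t: 4.5
tcp_pos: [0.402, 0.2831, 0.1004]
tool_rot: [0.999, 0.05, -0.0, -0.0]
force: [-0.7, 0.8, -3.3]
finger_gap: 0.331
gripper_force: 99.8
(0.396, 0.15, 0.1, 6.4) -> [-0.0193  0.1318  0.0004] turn -0.012
(0.3931, 0.0185, 0.1, 7.05) -> [-0.0352  0.2624  0.0004] turn -0.023
now [0.402  0.2831 0.1004] yaw 5.72 q [0.386 0.607 1.891 0.    0.643 1.857] F [-0.7  0.8 -3.3] gap 0.331 t 4.5
```

```bash
python3 drive.py '-0.006 0.04 0 0 0 | -0.012 0.08 0 0 0 | -0.018 0.12 0 -0.01 0 | -0.023 0.16 0 -0.01 0 | -0.028 0.2 0 -0.02 0 | -0.033 0.24 0 -0.023 0 | -0.035 0.262 0 -0.023 0 | -0.035 0.262 0 -0.023 0 | -0.035 0.262 0 -0.023 0 | -0.035 0.262 0 -0.023 0'; python3 - <<'E'
from h import *
T=snap('top');S=snap('side')
d((.3931,.0185,.055,7.05))
a=cv2.resize(T['pixels'][180:360,230:360],None,fx=3,fy=3,interpolation=cv2.INTER_CUBIC)
b=cv2.resize(S['pixels'][225:395,245:445],None,fx=2,fy=2,interpolation=cv2.INTER_CUBIC)
c=np.zeros((540,790,3),np.uint8);c[:,:390]=a;c[:340,390:]=b
cv2.imwrite('pics/crop2.png',c[:,:,::-1])
E
```

```text
t: 5.5
tcp_pos: [0.3928, 0.0199, 0.0997]
tool_rot: [0.998, 0.062, -0.001, -0.0]
force: [-0.7, -0.2, -2.3]
finger_gap: 0.329
gripper_force: 100.3
(0.3931, 0.0185, 0.055, 7.05) -> [-0.0002  0.0016  0.045 ] turn 0.002
now [0.3931 0.0201 0.1   ] yaw 7.15 q [-0.235  0.547  2.133  0.     0.462  1.211] F [ 0.2  1.  -2.2] gap 0.327 t 5.6
```

View pics/crop2.png

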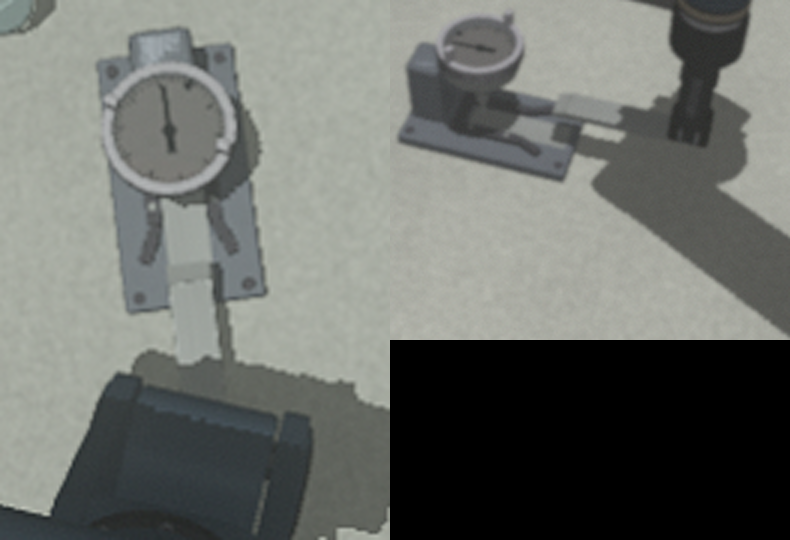

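The master is held level in line with the gauge; its nose shows over the base front at top crop (193,270), px (294,270). Next I measure its pose in the gauge frame.

```bash
cat >> h.py <<'E'
GY=np.radians(7.05); GX=np.array([np.cos(GY),np.sin(GY)]); GYv=np.array([-np.sin(GY),np.cos(GY)])
G0=np.array([.6338,.0483])
def gpose(s,b,z0,z1,x0,x1,w=.03,G=G0):
    P=cloud(s,*b); e=P[:,:2]-G; l=e@GX; c=e@GYv
    m=(P[:,2]>z0)&(P[:,2]<z1)&(abs(c)<w)&(l<.0); l,c,z=l[m],c[m],P[m,2]
    xs=np.arange(x0,x1,.006); L=[];M=[];W=[]
    for x in xs:
        k=(l>=x)&(l<x+.006)
        if k.sum()>8: L.append(x+.003);M.append((c[k].min()+c[k].max())/2);W.append(np.ptp(c[k]))
    k=np.polyfit(L,M,1); pz=np.polyfit(l,z,1)
    print('yaw rel deg %.2f lat at x=-.1: %.4f width %.4f ends %.4f %.4f z at -.1 %.4f pitch deg %.2f n %d'%(np.degrees(k[0]),np.polyval(k,-.1),np.median(W),l.min(),l.max(),np.polyval(pz,-.1),np.degrees(pz[0]),len(l)))
E
python3 - <<'E'
from h import *
for n,b in(('top',(280,310,260,302)),('side',(315,390,265,300))):
    s=load(n); gpose(s,b,.065,.09,-.17,-.11)
# pocket centre: rails (z ~.024) lateral
for n,b in(('top',(265,320,235,275)),('side',(270,335,260,310))):
    s=load('top' if n=='top' else 'side'); P=cloud(s,*b); e=P[:,:2]-G0; l=e@GX;c=e@GYv
    m=(P[:,2]>.0205)&(P[:,2]<.03)&(l>-.085)&(l<-.05)&(abs(c)<.05)
    for sg in(1,-1):
        k=m&(c*sg>0); print(n,sg,k.sum(),c[k].min().round(4) if k.any() else '',c[k].max().round(4) if k.any() else '')
    m=(P[:,2]>.01)&(P[:,2]<.0205)&(l>-.114)&(l<-.1); print('base lat',c[m].min(),c[m].max())
E
```

```text
yaw rel deg -0.07 lat at x=-.1: 0.0008 width 0.0314 ends -0.1688 -0.0893 z at -.1 0.0770 pitch deg -1.58 n 507
yaw rel deg -0.01 lat at x=-.1: 0.0003 width 0.0324 ends -0.2331 -0.0886 z at -.1 0.0774 pitch deg -0.90 n 795
top 1 84 0.0029 0.0476
top -1 78 -0.0492 -0.0017
base lat -0.055148391812647614 -0.01549478601921043
side 1 62 0.0021 0.0378
side -1 53 -0.0462 -0.0029
base lat -0.020073103877398614 0.04880510547203395
```

```bash
python3 drive.py '0 0 0.03 0 0 | 0 0 0.045 0 0 | 0 0 0.048 0 0 | 0 0 0.048 0 0 | 0 0 0.048 0 0'; python3 drive.py '0 0 0.002 0 0 | 0 0 0.002 0 0 | 0 0 0.002 0 0';python3 drive.py '0 0 0.0015 0 0 | 0 0 0.0015 0 0 | 0 0 0.0015 0 0'; python3 -c "
from h import *
d((.3931,.0185,.055,7.05))
for n,b in(('top',(280,310,260,302)),('side',(300,390,265,320))):
    s=snap(n); gpose(s,b,.0225,.04,-.17,-.11)"
```

```text
t: 6.1
tcp_pos: [0.3939, 0.0194, 0.0527]
tool_rot: [0.998, 0.062, 0.0, 0.0]
force: [0.2, 0.0, -3.3]
finger_gap: 0.334
gripper_force: 100.2
t: 6.4
tcp_pos: [0.3939, 0.019, 0.0507]
tool_rot: [0.998, 0.061, 0.0, 0.0]
force: [0.5, -0.3, -3.0]
finger_gap: 0.33
gripper_force: 100.2
t: 6.7
tcp_pos: [0.3936, 0.019, 0.0488]
tool_rot: [0.998, 0.061, -0.0, -0.0]
force: [-0.6, 0.1, -3.5]
finger_gap: 0.332
gripper_force: 100.2
(0.3931, 0.0185, 0.055, 7.05) -> [-0.0006  0.0004 -0.0062] turn -0.0
now [0.3936 0.019  0.0488] yaw 7.03 q [-0.237  0.68   2.158  0.     0.304  1.211] F [-0.6  0.1 -3.5] gap 0.332 t 6.7
yaw rel deg 5.25 lat at x=-.1: 0.0011 width 0.0304 ends -0.1564 -0.0644 z at -.1 0.0271 pitch deg -1.09 n 373
yaw rel deg 0.56 lat at x=-.1: -0.0006 width 0.0322 ends -0.2390 -0.0130 z at -.1 0.0269 pitch deg -1.22 n 865
```

```bash
python3 drive.py '0 0 0.001 0 0 | 0 0 0.001 0 0 | 0 0 0.001 0 0';python3 drive.py '0 0 0.001 0 0 | 0 0 0.001 0 0 | 0 0 0.001 0 0'
```

```text
t: 7.1
tcp_pos: [0.3937, 0.019, 0.0478]
tool_rot: [0.998, 0.061, 0.0, 0.0]
force: [0.1, 0.6, -2.7]
finger_gap: 0.331
gripper_force: 100.2
t: 7.4
tcp_pos: [0.3937, 0.019, 0.047]
tool_rot: [0.998, 0.061, 0.0, 0.0]
force: [-1.2, -0.9, 0.7]
finger_gap: 0.33
gripper_force: 100.7
```

```bash
python3 drive.py '0.005 0 0 0 0 | 0.01 0 0 0 0 | 0.015 0 0 0 0 | 0.02 0 0 0 0 | 0.025 0 0 0 0 | 0.03 0 0 0 0 | 0.03 0 0 0 0';python3 drive.py '0.005 0 0 0 0 | 0.01 0 0 0 0 | 0.015 0 0 0 0 | 0.02 0 0 0 0 | 0.025 0 0 0 0 | 0.025 0 0 0 0'; python3 -c "
from h import *
d((.3931,.0185,.055,7.05))
for n,b in(('top',(275,315,255,302)),('side',(290,370,265,320))):
    s=snap(n); gpose(s,b,.0245,.04,-.17,-.08,w=.022)"
```

```text
t: 8.1
tcp_pos: [0.4251, 0.0226, 0.0469]
tool_rot: [0.998, 0.062, 0.001, 0.0]
force: [1.0, 0.9, 1.7]
finger_gap: 0.33
gripper_force: 100.8
t: 8.7
tcp_pos: [0.4492, 0.0257, 0.047]
tool_rot: [0.998, 0.061, 0.001, 0.0]
force: [0.4, 0.6, 4.1]
finger_gap: 0.333
gripper_force: 101.2
(0.3931, 0.0185, 0.055, 7.05) -> [-0.0566  0.0003 -0.008 ] turn 0.0
now [0.4492 0.0257 0.047 ] yaw 7.05 q [-0.192  0.696  2.018  0.     0.426  1.256] F [0.4 0.6 4.1] gap 0.333 t 8.7
yaw rel deg 3.30 lat at x=-.1: -0.0013 width 0.0296 ends -0.1221 -0.0532 z at -.1 0.0276 pitch deg -0.33 n 309
yaw rel deg -3.60 lat at x=-.1: -0.0014 width 0.0317 ends -0.1932 -0.0007 z at -.1 0.0278 pitch deg -0.38 n 678
```

```bash
python3 drive.py '0.005 0 0 0 0 | 0.01 0 0 0 0 | 0.015 0 0 0 0 | 0.02 0 0 0 0 | 0.025 0 0 0 0 | 0.03 0 0 0 0 | 0.03 0 0 0 0';python3 drive.py '0.005 0 0 0 0 | 0.01 0 0 0 0 | 0.015 0 0 0 0 | 0.018 0 0 0 0 | 0.018 0 0 0 0';python3 drive.py '0.002 0 0 0 0 | 0.003 0 0 0 0 | 0.003 0 0 0 0'
```

```text
t: 9.5
tcp_pos: [0.4779, 0.0295, 0.0472]
tool_rot: [0.998, 0.061, -0.0, -0.0]
force: [-2.1, 0.6, 8.1]
finger_gap: 0.333
gripper_force: 101.9
t: 10.0
tcp_pos: [0.4944, 0.0318, 0.0473]
tool_rot: [0.998, 0.062, -0.002, -0.0]
force: [-3.8, -0.2, 10.9]
finger_gap: 0.332
gripper_force: 102.0
t: 10.3
tcp_pos: [0.4968, 0.0322, 0.0473]
tool_rot: [0.998, 0.062, -0.002, -0.0]
force: [-5.8, -0.5, 11.7]
finger_gap: 0.332
gripper_force: 102.3
```

```bash
for i in 1 2 3; do echo; done; python3 drive.py '0.001 0 0 0 0 | 0.002 0 0 0 0 | 0.003 0 0 0 0 | 0.003 0 0 0 0' | sed -n 2,4p;python3 drive.py '0.001 0 0 0 0 | 0.0015 0 0 0 0 | 0.0015 0 0 0 0'| sed -n 2,4p;python3 drive.py '0.001 0 0 0 0 | 0.0015 0 0 0 0 | 0.0015 0 0 0 0'| sed -n 2,4p
```

```text
tcp_pos: [0.4998, 0.0325, 0.0473]
tool_rot: [0.998, 0.061, -0.002, -0.0]
force: [-5.4, -0.3, 10.9]
tcp_pos: [0.5011, 0.0327, 0.0473]
tool_rot: [0.998, 0.061, -0.002, -0.0]
force: [-6.1, -0.2, 10.9]
tcp_pos: [0.5014, 0.0328, 0.0473]
tool_rot: [0.998, 0.062, -0.004, -0.0]
force: [-7.4, -2.0, 12.2]
```

```bash
python3 drive.py '0.001 0 0 0 0 | 0.0015 0 0 0 0 | 0.0015 0 0 0 0 | 0.0015 0 0 0 0'| sed -n 2,4p;  python3 - <<'E'
from h import *
d((.5,.03,.05,7.05))
for n,b in(('top',(270,315,240,302)),('side',(280,370,255,320))):
    s=snap(n); gpose(s,b,.0245,.034,-.11,-.06,w=.0175)
T=load('top');S=load('side')
a=cv2.resize(T['pixels'][180:310,240:340],None,fx=4,fy=4,interpolation=cv2.INTER_CUBIC)
b=cv2.resize(S['pixels'][225:325,245:365],None,fx=3.3,fy=3.3,interpolation=cv2.INTER_CUBIC)
c=np.zeros((520,796,3),np.uint8);c[:,:400]=a;c[:330,400:]=b[:,:396]
cv2.imwrite('pics/crop3.png',c[:,:,::-1])
E
```

```text
tcp_pos: [0.5015, 0.0328, 0.0473]
tool_rot: [0.998, 0.062, -0.005, -0.0]
force: [-9.4, -3.5, 15.1]
(0.5, 0.03, 0.05, 7.05) -> [-0.0019  0.0026 -0.0026] turn 0.0
now [0.5015 0.0328 0.0473] yaw 7.08 q [-0.157  0.72   1.877 -0.003  0.554  1.293] F [-9.4 -3.5 15.1] gap 0.331 t 11.7Traceback (most recent call last):
  File "<stdin>", line 4, in <module>
  File "h.py", line 49, in gpose
    k=np.polyfit(L,M,1); pz=np.polyfit(l,z,1)
    raise TypeError("expected non-empty vector for x")
TypeError: expected non-empty vector for x
```

```bash
python3 drive.py '0 0 0 0 1 | 0 0 0 0 1 | 0 0 0 0 1 | 0 0 0 0 1 | 0 0 0 0 1 | 0 0 0 0 1 | 0 0 -0.05 0 1 | 0 0 -0.1 0 1 | -0.05 0 -0.15 0 1 | -0.1 0 -0.19 0 1 | -0.1 0 -0.19 0 1 | -0.1 0 -0.19 0 1 | -0.1 0 -0.19 0 1';  python3 - <<'E'
from h import *
d((.5,.03,.05,7.05))
T=snap('top');S=snap('side')
a=cv2.resize(T['pixels'][180:310,240:340],None,fx=4,fy=4,interpolation=cv2.INTER_CUBIC)
b=cv2.resize(S['pixels'][225:325,245:365],None,fx=3.3,fy=3.3,interpolation=cv2.INTER_CUBIC)
c=np.zeros((520,796,3),np.uint8);c[:,:400]=a;c[:330,400:]=b[:,:396]
cv2.imwrite('pics/crop3.png',c[:,:,::-1])
for n,b in(('top',(270,315,240,310)),('side',(270,370,255,330))):
    s=load(n); P=cloud(s,*b); e=P[:,:2]-G0; l=e@GX;c=e@GYv; m=(P[:,2]>.04)&(P[:,2]<.07)&(abs(c)<.03)&(l<-.07)&(l>-.2)
    print(n,m.sum(),P[m,2].mean(),rect(np.c_[l[m],c[m]]))
E
```

```text
t: 13.05
tcp_pos: [0.4076, 0.0206, 0.2374]
tool_rot: [0.998, 0.061, 0.001, 0.0]
force: [0.5, 0.1, -0.6]
finger_gap: 1.0
gripper_force: 0.0
(0.5, 0.03, 0.05, 7.05) -> [0.0924 0.0018 0.1877] turn -0.001
now [0.4076 0.0206 0.2374] yaw 7.01 q [-0.225  0.262  1.968  0.     0.909  1.223] F [ 0.5  0.1 -0.6] gap 1.0 t 13.05
top 267 0.052070266662371335 (array([-132.6,    0.6]), array([45.2, 30.7]), 0.4)
side 260 0.05097017490484938 (array([-132.1,    0.8]), array([45.6, 31.3]), -3.32)
```

View pics/crop3.png

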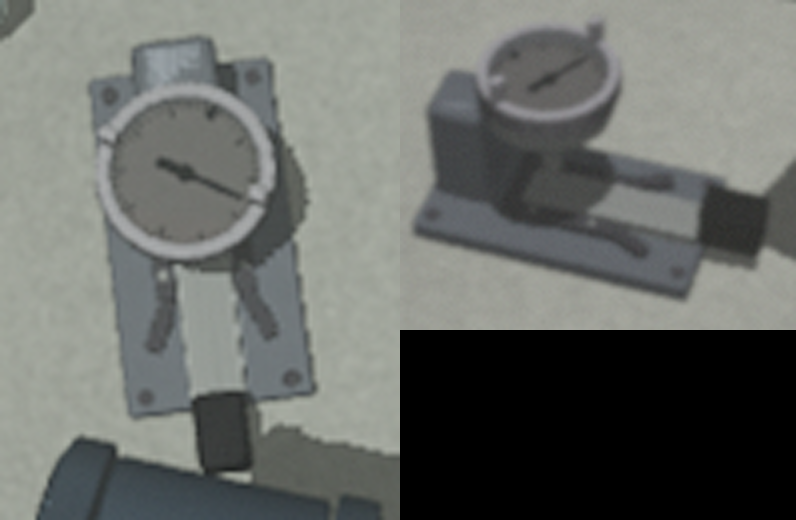

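The picture shows the needle now turned about 2.2 rad, at (250,200) in the top crop. The grip centre is 132.5 mm in front of the axis, so the master is home. I'll make one gentle push from behind to be sure.

```bash
python3 -c "
from h import *
d((*(G0-.174*GX),.045,7.05),(*(G0-.166*GX),.045,7.05))"
```

```text
(np.float64(0.46111554045780356), np.float64(0.026944030515579424), 0.045, 7.05) -> [5.330e-02 1.000e-04 1.914e-01] turn -0.0
(np.float64(0.46905505583905394), np.float64(0.02792591417003554), 0.045, 7.05) -> [6.130e-02 1.000e-04 1.914e-01] turn -0.0
now [0.4081 0.0205 0.2364] yaw 7.03 q [-0.225  0.265  1.967  0.     0.909  1.223] F [ 0.5  0.3 -0.7] gap 0.998 t 13.15
```

```bash
python3 drive.py '0.01 0 0.04 0 0 | 0.03 0 0.09 0 0 | 0.03 0 0.14 0 0 | 0.03 0 0.19 0 0 | 0.03 0 0.19 0 0 | 0.03 0 0.19 0 0 | 0.04 0 0.19 0 0 | 0.048 0 0.19 0 0 | 0.052 0 0.19 0 0 | 0.052 0 0.19 0 0'; python3 drive.py '0.002 0 0 0 0 | 0.004 0 0 0 0 | 0.006 0 0 0 0 | 0.006 0 0 0 0' | sed -n 2,4p;python3 drive.py '0.001 0 0 0 0 | 0.002 0 0 0 0 | 0.003 0 0 0 0 | 0.003 0 0 0 0' | sed -n 2,4p
```

```text
t: 14.15
tcp_pos: [0.4613, 0.0268, 0.0491]
tool_rot: [0.998, 0.062, 0.003, 0.001]
force: [-0.9, 0.3, 0.5]
finger_gap: -0.002
gripper_force: 0.0
tcp_pos: [0.4649, 0.0278, 0.0468]
tool_rot: [0.998, 0.061, 0.0, 0.0]
force: [-0.1, 0.3, -0.7]
tcp_pos: [0.4677, 0.0281, 0.0467]
tool_rot: [0.998, 0.061, 0.0, -0.0]
force: [0.2, 1.0, 0.6]
```

```bash
for i in 1; do python3 drive.py '0.001 0 0 0 0 | 0.002 0 0 0 0 | 0.002 0 0 0 0' | sed -n 2,4p;python3 drive.py '0.001 0 0 0 0 | 0.002 0 0 0 0 | 0.002 0 0 0 0' | sed -n 2,4p;python3 drive.py '0.001 0 0 0 0 | 0.0015 0 0 0 0 | 0.0015 0 0 0 0' | sed -n 2,4p; done
```

```text
tcp_pos: [0.4688, 0.0284, 0.0467]
tool_rot: [0.998, 0.061, -0.001, -0.0]
force: [-1.0, -0.4, 0.5]
tcp_pos: [0.4689, 0.0288, 0.0467]
tool_rot: [0.998, 0.062, -0.003, -0.0]
force: [-4.5, -3.0, 3.7]
tcp_pos: [0.4688, 0.0291, 0.0467]
tool_rot: [0.998, 0.062, -0.004, -0.001]
force: [-7.9, -3.8, 5.9]
```

```bash
python3 drive.py '-0.01 0 0 0 0 | -0.03 0 0 0 0 | -0.03 0 -0.05 0 0 | -0.03 0 -0.1 0 0.9 | -0.03 0 -0.15 0 0.9 | -0.03 0 -0.18 0 0.9 | -0.03 0 -0.18 0 0.9 | -0.03 0 -0.18 0 0.9 | -0.03 0 -0.18 0 0.9'; python3 -c "
from h import *
d((*G0,.225,11),(*G0,.16,11))
T=snap('top');S=snap('side')
for n,s in (('top',T),('side',S)):
    f=[proj(s,[*G0,.142]).round(1)]; print(n,f)
"
```

```text
t: 16.75
tcp_pos: [0.4425, 0.0253, 0.2257]
tool_rot: [0.998, 0.061, -0.001, -0.0]
force: [-1.1, -0.1, -0.9]
finger_gap: 0.899
gripper_force: 0.0
(np.float64(0.6338), np.float64(0.0483), 0.225, 11) -> [0.1927 0.0006 0.0004] turn -0.069
(np.float64(0.6338), np.float64(0.0483), 0.16, 11) -> [0.1928 0.0007 0.0654] turn -0.069
now [0.4425 0.0253 0.2257] yaw 7.03 q [-0.196  0.329  1.901  0.     0.913  1.252] F [-1.1 -0.1 -0.9] gap 0.899 t 16.75
top [array([286.1, 221.5])]
side [array([289.4, 246.5])]
```

```bash
cat >> h.py <<'E'
def dial(s,G=G0,n=300,half=.05,z=.141):
    # rectified: up = gauge +x, right = gauge -y
    mx=np.zeros((n,n),np.float32);my=mx.copy()
    for i in range(n):
        for j in range(n):
            X=G+GX*(half-2*half*i/(n-1))-GYv*(2*half*j/(n-1)-half); mx[i,j],my[i,j]=proj(s,[*X,z])
    return cv2.remap(s['pixels'],mx,my,cv2.INTER_CUBIC)
def dark(img,r0,r1,half=.05):
    g=cv2.cvtColor(img,cv2.COLOR_RGB2GRAY).astype(float); n=len(g); a=np.radians(np.arange(0,360,1.)); out=0
    for r in np.linspace(r0,r1,8):
        k=r/(2*half)*(n-1); c=(n-1)/2; out=out+cv2.remap(g.astype(np.float32),(c+k*np.sin(a)).astype(np.float32)[None],(c-k*np.cos(a)).astype(np.float32)[None],cv2.INTER_LINEAR)[0]
    out=out/8; return np.median(out)-out
def peak(p):
    i=p.argmax(); w=np.arange(i-7,i+8); v=np.clip(p[w%360],0,None); return (np.sum(w*v)/v.sum())%360, p[i]
E
python3 - <<'E'
from h import *
D=[]
for n in('top','side'):
    im=dial(load(n)); D.append(im)
    print(n,'needle',peak(dark(im,.012,.030)),'zero',peak(dark(im,.034,.040)))
cv2.imwrite('pics/dial1.png',np.hstack(D)[:,:,::-1])
E
python3 drive.py '0.04 0 0 -0.15 0.9 | 0.08 0 0 -0.3 0.9 | 0.12 0 0 -0.45 0.9 | 0.16 0 0 -0.6 0.9 | 0.192 0 0 -0.75 0.9 | 0.192 0 0 -0.9 0.9 | 0.192 0 0 -1.05 0.9 | 0.192 0 0 -1.2 0.9 | 0.192 0 0 -1.35 0.9 | 0.192 0 0 -1.5 0.9 | 0.192 0 0 -1.65 0.9 | 0.192 0 0 -1.8 0.9 | 0.192 0 0 -1.95 0.9 | 0.192 0 0 -2.1 0.9 | 0.192 0 0 -2.25 0.9 | 0.192 0 0 -2.4 0.9 | 0.192 0 0 -2.55 0.9 | 0.192 0 0 -2.7 0.9 | 0.192 0 0 -2.85 0.9 | 0.192 0 0 -3 0.9'; python3 -c "
from h import *
d((*G0,.225,191),(*G0,.16,191))"
```

```text
top needle (np.float64(128.46926154019985), np.float32(42.029724)) zero (np.float64(31.666575113163944), np.float32(21.085693))
side needle (np.float64(134.81527574420858), np.float32(19.854065)) zero (np.float64(22.93437774955031), np.float32(7.5897827))
t: 18.85
tcp_pos: [0.6332, 0.0487, 0.2245]
tool_rot: [0.006, 1.0, 0.0, -0.002]
force: [0.2, 0.6, -0.5]
finger_gap: 0.9
gripper_force: 0.0
(np.float64(0.6338), np.float64(0.0483), 0.225, 191) -> [-0.0006 -0.0004 -0.0005] turn -0.205
(np.float64(0.6338), np.float64(0.0483), 0.16, 191) -> [-0.0009 -0.0004  0.0645] turn -0.205
now [0.6332 0.0487 0.2245] yaw 179.27 q [-0.099  0.574  1.432  0.     1.139 -1.657] F [ 0.2  0.6 -0.5] gap 0.9 t 18.85
```

View pics/dial1.png

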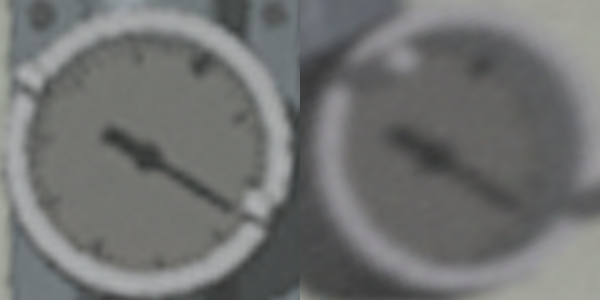

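Rectified dial, left panel: hub at (147,155), zero mark at (205,65), needle to the lower right towards (235,212). The face lies a few mm below the bezel top, so I refine that height and measure both angles.

```bash
cat >> h.py <<'E'
def needle(im,half=.05):
    n=len(im);px=2*half/(n-1); g=cv2.GaussianBlur(cv2.cvtColor(im,cv2.COLOR_RGB2GRAY),(0,0),1.5).astype(float)
    yy,xx=np.mgrid[:n,:n]; X=((n-1)/2-yy)*px; Y=(xx-(n-1)/2)*px; r=np.hypot(X,Y)
    bg=np.median(g[r<.03]); w=np.where(r<.026,np.clip(bg-g-12,0,None),0)
    P=np.c_[X.ravel(),Y.ravel()];w=w.ravel(); 
    # hub = strongest blurred dark spot near centre
    h=cv2.GaussianBlur(np.clip(bg-g-12,0,None),(0,0),7); h[r>.01]=0; i=np.unravel_index(h.argmax(),h.shape); hub=np.array([X[i],Y[i]])
    c=(P*w[:,None]).sum(0)/w.sum(); C=((P-c)*w[:,None]).T@(P-c); v=np.linalg.eigh(C)[1][:,1]; a=np.degrees(np.arctan2(v[1],v[0]))%180
    off=(c-hub)@[-v[1],v[0]]
    return hub*1000,a,off*1000
E
python3 - <<'E'
from h import *
for z in(.141,.135,.131):
  for n in('top','side'):
    im=dial(load(n),z=z); h,a,o=needle(im)
    print(z,n,'hub mm',h.round(2),'needle line deg',a.round(1),o.round(2),'dark',np.round(peak(dark(im,.012,.030)),1),'zero',np.round(peak(dark(im,.034,.040)),1))
E
```

```text
0.141 top hub mm [-2.51 -1.17] needle line deg 121.5 -0.15 dark [128.5  42. ] zero [31.7 21.1]
0.141 side hub mm [-2.17 -5.52] needle line deg 121.2 0.0 dark [134.8  19.9] zero [22.9  7.6]
0.135 top hub mm [-1.17 -1.51] needle line deg 121.6 -0.18 dark [126.   44.6] zero [29.8 32.3]
0.135 side hub mm [0.17 0.17] needle line deg 121.1 -0.11 dark [120.1  24. ] zero [28.9 24.4]
0.131 top hub mm [-0.17 -1.51] needle line deg 121.6 0.02 dark [124.1  45.5] zero [28.9 38. ]
0.131 side hub mm [1.84 4.18] needle line deg 121.0 0.01 dark [112.   22.3] zero [32.  21.9]
```

```bash
python3 drive.py '0 0 0 -0.14 0.9 | 0 0 0 -0.27 0.9 | 0 0 0 -0.27 0.9 | 0 0 0.03 -0.27 0.9 | 0 0 0.05 -0.27 0.9 | 0 0 0.058 -0.27 0.9 | 0 0 0.062 -0.27 0.9 | 0 0 0.062 -0.27 0.9 | 0 0 0.062 -0.27 0.9'; python3 - <<'E'
from h import *
d((*G0,.16,98))
T=snap('top');S=snap('side')
a=cv2.resize(T['pixels'][180:280,240:340],None,fx=4,fy=4,interpolation=cv2.INTER_CUBIC)
b=cv2.resize(S['pixels'][205:305,240:340],None,fx=4,fy=4,interpolation=cv2.INTER_CUBIC)
cv2.imwrite('pics/crop4.png',np.hstack([a,b])[:,:,::-1])
E
```

```text
t: 19.75
tcp_pos: [0.6345, 0.0486, 0.1656]
tool_rot: [-0.125, 0.992, -0.0, 0.001]
force: [-0.2, -0.0, -0.5]
finger_gap: 0.899
gripper_force: 0.0
(np.float64(0.6338), np.float64(0.0483), 0.16, 98) -> [ 0.0008 -0.0001  0.0056] turn 1.682
now [0.6345 0.0486 0.1656] yaw -165.64 q [-0.099  0.645  1.481  0.     1.013 -1.92 ] F [-0.2 -0.  -0.5] gap 0.899 t 19.75
```

View pics/crop4.png

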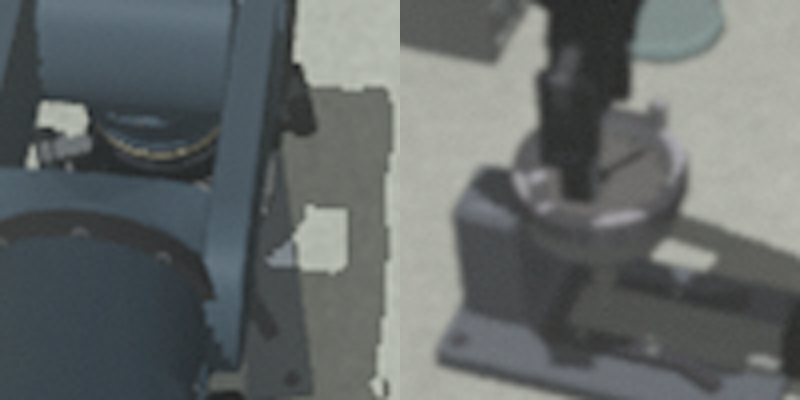

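The side crop shows one finger at (578,195) just beside the lug at (540,185), clear of the glass. I lower 4 mm and start turning clockwise.

```bash
python3 drive.py '0 0 0.004 0 0.9 | 0 0 0.004 0 0.9 | 0 0 0.004 0.1 0.9 | 0 0 0.004 0.2 0.9 | 0 0 0.004 0.3 0.9 | 0 0 0.004 0.4 0.9 | 0 0 0.004 0.5 0.9 | 0 0 0.004 0.6 0.9 | 0 0 0.004 0.6 0.9 | 0 0 0.004 0.6 0.9'; python3 - <<'E'
from h import *
d((*G0,.16,98)); print(manip.sense()['ft_torque'])
S=snap('side')
im=dial(S,z=.134); print(needle(im),peak(dark(im,.034,.040)))
E
```

```text
t: 20.85
tcp_pos: [0.6339, 0.0487, 0.1609]
tool_rot: [0.173, 0.985, 0.0, 0.0]
force: [0.4, -0.2, 0.9]
finger_gap: 0.903
gripper_force: 0.0
(np.float64(0.6338), np.float64(0.0483), 0.16, 98) -> [-0.     -0.0004  0.0009] turn 1.084
now [0.6339 0.0487 0.1609] yaw 160.13 q [-0.099  0.651  1.485  0.     1.005 -1.323] F [ 0.4 -0.2  0.9] gap 0.903 t 20.85
[ 0.00863596  0.02804673 -0.02876753]
(array([0.16722408, 1.50501672]), np.float64(134.14703001296368), np.float64(-1.343849595755593)) (np.float64(347.97163062335204), np.float32(51.328735))
```

```bash
python3 drive.py '0 0 0 0.1 0.9 | 0 0 0 0.2 0.9 | 0 0 0 0.3 0.9 | 0 0 0 0.4 0.9 | 0 0 0 0.5 0.9 | 0 0 0 0.6 0.9 | 0 0 0 0.7 0.9 | 0 0 0 0.8 0.9 | 0 0 0 0.9 0.9 | 0 0 0 1.0 0.9 | 0 0 0 1.05 0.9 | 0 0 0 1.05 0.9 | 0 0 0 1.05 0.9'; python3 - <<'E'
from h import *
d((*G0,.16,98)); print(manip.sense()['ft_torque'])
E
python3 drive.py '0 0 0 -0.1 0.9 | 0 0 0 -0.1 0.9 | 0 0 -0.05 -0.1 0.9 | 0 0 -0.07 -0.1 0.9 | -0.03 0 -0.07 -0.1 0.9 | -0.08 0 -0.07 -0.1 0.9 | -0.08 0 -0.07 -0.1 0.9 | -0.08 0 -0.07 -0.1 0.9' | sed -n 1,3p
python3 - <<'E'
from h import *
d((*G0,.16,98))
D=[]
for n in('top','side'):
    s=snap(n); im=dial(s,z=.134); D.append(im); print(n,needle(im),peak(dark(im,.034,.040)))
cv2.imwrite('pics/dial2.png',np.hstack(D)[:,:,::-1])
E
```

```text
t: 22.2
tcp_pos: [0.6339, 0.0486, 0.1608]
tool_rot: [0.643, 0.766, 0.0, 0.0]
force: [0.3, -0.9, 1.2]
finger_gap: 0.9
gripper_force: 0.0
(np.float64(0.6338), np.float64(0.0483), 0.16, 98) -> [-0.0003 -0.0002  0.0008] turn 0.034
now [0.6339 0.0486 0.1608] yaw 99.95 q [-0.099  0.651  1.485  0.     1.005 -0.273] F [ 0.3 -0.9  1.2] gap 0.9 t 22.2
[-0.02534971 -0.00937516 -0.00113498]
t: 23.0
tcp_pos: [0.6475, -0.0314, 0.2307]
tool_rot: [0.606, 0.795, 0.0, -0.0]
(np.float64(0.6338), np.float64(0.0483), 0.16, 98) -> [0.0805 0.0079 0.0707] turn 0.129
now [ 0.6475 -0.0314  0.2307] yaw 105.38 q [-0.221  0.584  1.393  0.     1.165 -0.489] F [-0.3  0.4 -0.5] gap 0.9 t 23.0
top (array([-9.86622074,  0.8361204 ]), np.float64(107.4747024016449), np.float64(1.9194655448327769)) (np.float64(127.57391105899306), np.float32(27.5719))
side (array([0.50167224, 1.50501672]), np.float64(121.09426166800806), np.float64(0.005390126504746317)) (np.float64(111.0887031516502), np.float32(31.067932))
```

View pics/dial2.png

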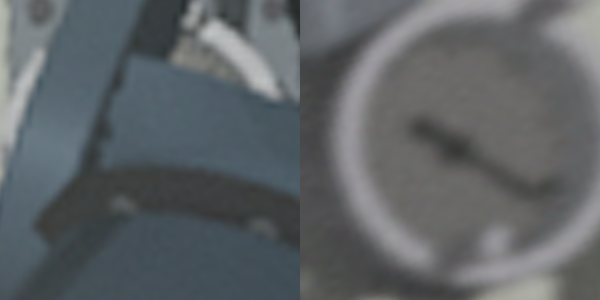

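Side panel: needle line at about 121° and zero mark at (245,185), about 111°, so some 10° remain. The arm hides the dial in the top view, so I draw back for a two-view check.

```bash
python3 drive.py '0 -0.05 0 0 0.9 | 0 -0.1 0 0 0.9 | 0 -0.15 0 0 0.9 | 0.03 -0.2 0 0 0.9 | 0.05 -0.21 0 0 0.9 | 0.05 -0.21 0 0 0.9 | 0.05 -0.21 0 0 0.9' | sed -n 1,3p
python3 - <<'E'
from h import *
d((*G0,.23,105.4))
D=[]
for n in('top','side'):
  s=snap(n); best=None
  for z in(.136,.134,.132):
    im=dial(s,z=z); h,a,o=needle(im)
    # recentre on hub (gauge X,Y right)
    G=G0+GX*h[0]/1000-GYv*h[1]/1000; im2=dial(s,G=G,z=z); h2,a2,o2=needle(im2)
    print(n,z,h,'needle',a2.round(2),h2.round(2),o2.round(2),'zero',np.round(peak(dark(im2,.034,.040)),2))
  D.append(im2)
cv2.imwrite('pics/dial3.png',np.hstack(D)[:,:,::-1])
E
```

```text
t: 23.8
tcp_pos: [0.4319, -0.0375, 0.2313]
tool_rot: [0.604, 0.797, 0.0, 0.001]
(np.float64(0.6338), np.float64(0.0483), 0.23, 105.4) -> [0.028  0.2175 0.0016] turn 0.005
now [ 0.4319 -0.0375  0.2313] yaw 105.69 q [-0.345  0.306  1.919  0.     0.915 -0.619] F [ 0.   0.3 -0.9] gap 0.9 t 23.8
top 0.136 [-1.50501672 -1.17056856] needle 121.68 [ 0.17 -0.17] -0.06 zero [109.05  35.06]
top 0.134 [-1.17056856 -1.17056856] needle 121.68 [ 0.17 -0.17] -0.1 zero [108.94  35.02]
top 0.132 [-0.50167224 -1.50501672] needle 121.67 [-0.17  0.17] -0.15 zero [109.2   36.52]
side 0.136 [-0.16722408 -0.8361204 ] needle 120.97 [0.17 0.17] 0.19 zero [111.38  25.88]
side 0.134 [0.8361204  1.17056856] needle 120.98 [-0.17  0.17] 0.11 zero [111.5   26.01]
side 0.132 [1.50501672 3.17725753] needle 120.96 [-0.17  0.17] 0.03 zero [111.47  25.69]
```

View pics/dial3.png

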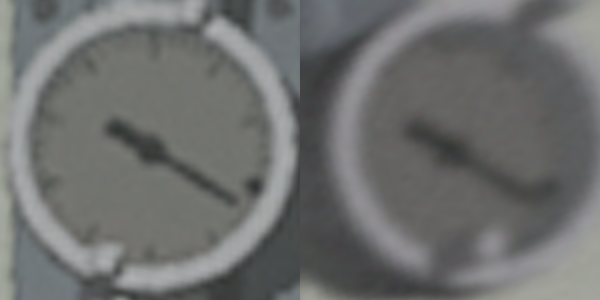

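```bash
python3 - <<'E'
from h import *
for n,b in(('top',(255,320,190,255)),('side',(250,330,210,285))):
    s=load(n); P=cloud(s,*b); e=P[:,:2]-G0; 
    for z0 in(.150,.155,.158):
        m=(P[:,2]>z0)&(P[:,2]<.168)&(np.hypot(*e.T)<.055)&(np.hypot(*e.T)>.03)
        E=np.c_[e[m]@GX,e[m]@GYv]; A=E[E[:,0]>0];B=E[E[:,0]<0]
        if len(A)>2 and len(B)>2:
            A0=(A.max(0)+A.min(0))/2;B0=(B.max(0)+B.min(0))/2
            v=A.mean(0)-B.mean(0); v2=A0-B0
            f=lambda v:-np.degrees(np.arctan2(v[1],v[0]))
            print(n,z0,len(A),len(B),'lug line cw deg',f(v).round(2),f(v2).round(2),'zero cw',(f(v)+90).round(2),(f(v2)+90).round(2), 'sep',np.linalg.norm(v).round(4),'mid',((A.mean(0)+B.mean(0))/2*1000).round(1))
# joint fit: bar dark centroid & needle pts, with dz
D=[]
for n in('top','side'):
    s=load(n)
    for zs in(.130,.132,.134,.136):
        im=dial(s,z=zs); n_=len(im); px=.1/(n_-1); g=cv2.GaussianBlur(cv2.cvtColor(im,cv2.COLOR_RGB2GRAY),(0,0),1).astype(float)
        yy,xx=np.mgrid[:n_,:n_]; X=((n_-1)/2-yy)*px; Y=(xx-(n_-1)/2)*px
        h,a,o=needle(im); r=np.hypot(X-h[0]/1e3,Y-h[1]/1e3); ang=np.degrees(np.arctan2(Y-h[1]/1e3,X-h[0]/1e3))
        k=(r>.0345)&(r<.0395)&(abs(ang-110)<9); w=np.clip(np.median(g[r<.03])-g-15,0,None)*k
        print(n,zs,'bar gauge mm',(1000*(X*w).sum()/w.sum()).round(2),(1000*(Y*w).sum()/w.sum()).round(2),'hub',h.round(2))
E
```

```text
top 0.15 20 20 lug line cw deg 18.94 19.04 zero cw 108.94 109.04 sep 0.0858 mid [-1.3 -0.1]
top 0.155 16 20 lug line cw deg 18.64 18.45 zero cw 108.64 108.45 sep 0.0857 mid [-1.3  0.1]
top 0.158 14 15 lug line cw deg 18.57 18.03 zero cw 108.57 108.03 sep 0.0853 mid [-0.6 -0. ]
side 0.15 29 29 lug line cw deg 18.99 19.03 zero cw 108.99 109.03 sep 0.0866 mid [-0.3  0.8]
side 0.155 20 20 lug line cw deg 19.29 19.07 zero cw 109.29 109.07 sep 0.086 mid [-0.1  0.4]
side 0.158 15 16 lug line cw deg 19.0 19.0 zero cw 109.0 109.0 sep 0.086 mid [-0.1  0.1]
top 0.13 bar gauge mm -12.3 33.44 hub [-0.17 -1.51]
top 0.132 bar gauge mm -12.71 33.43 hub [-0.5  -1.51]
top 0.134 bar gauge mm -13.15 33.54 hub [-1.17 -1.17]
top 0.136 bar gauge mm -13.55 33.54 hub [-1.51 -1.17]
side 0.13 bar gauge mm -11.46 38.88 hub [2.17 5.18]
side 0.132 bar gauge mm -12.19 36.84 hub [1.51 3.18]
side 0.134 bar gauge mm -12.92 34.79 hub [0.84 1.17]
side 0.136 bar gauge mm -13.69 32.8 hub [-0.17 -0.84]
```

```bash
python3 drive.py '0.028 0.05 0 0 0.9 | 0.028 0.1 0 0 0.9 | 0.028 0.15 0 0 0.9 | 0.028 0.19 0 0 0.9 | 0.028 0.217 0 0 0.9 | 0.028 0.217 0 0 0.9 | 0.028 0.217 0 0 0.9 | 0.028 0.217 0 0 0.9' | sed -n 1,3p
python3 -c "
from h import *
d((.6339,.0486,.161,99.95),(.6339,.0486,.161,87.65))"
```

```text
t: 24.7
tcp_pos: [0.6324, 0.0467, 0.2302]
tool_rot: [0.605, 0.796, -0.001, -0.001]
(0.6339, 0.0486, 0.161, 99.95) -> [0.0014 0.002  0.0692] turn 0.098
(0.6339, 0.0486, 0.161, 87.65) -> [0.0014 0.002  0.0692] turn 0.313
now [0.6324 0.0467 0.2302] yaw 105.58 q [-0.102  0.566  1.43  -0.     1.147 -0.374] F [-0.1 -0.7 -0.3] gap 0.9 t 24.7
```

```bash
python3 drive.py '0.001 0.002 0.03 0 0.9 | 0.001 0.002 0.055 0 0.9 | 0.001 0.002 0.065 0 0.9 | 0.001 0.002 0.069 0 0.9 | 0.001 0.002 0.069 0 0.9 | 0.001 0.002 0.069 0.08 0.9 | 0.001 0.002 0.069 0.16 0.9 | 0.001 0.002 0.069 0.24 0.9 | 0.001 0.002 0.069 0.29 0.9 | 0.001 0.002 0.069 0.31 0.9 | 0.001 0.002 0.069 0.31 0.9 | 0.001 0.002 0.069 0.31 0.9' | sed -n 1,4p
python3 -c "
from h import *
d((.6339,.0486,.161,87.65))"
```

```text
t: 25.9
tcp_pos: [0.6356, 0.0481, 0.1628]
tool_rot: [0.72, 0.694, 0.001, 0.001]
force: [-0.2, -1.8, 0.6]
(0.6339, 0.0486, 0.161, 87.65) -> [ 0.0005 -0.0017  0.0018] turn 0.004
now [0.6356 0.0481 0.1628] yaw 87.86 q [-0.099  0.65   1.481 -0.     1.009 -0.062] F [-0.2 -1.8  0.6] gap 0.9 t 25.9
```

```bash
python3 drive.py '0 0 0 -0.1 0.9 | 0 0 0 -0.1 0.9 | 0 0 -0.05 -0.1 0.9 | 0 0 -0.07 -0.1 0.9 | -0.03 -0.05 -0.07 -0.1 0.9 | -0.06 -0.1 -0.07 -0.1 0.9 | -0.08 -0.15 -0.07 -0.1 0.9 | -0.08 -0.2 -0.07 -0.1 0.9 | -0.08 -0.2 -0.07 -0.1 0.9 | -0.08 -0.2 -0.07 -0.1 0.9' | sed -n 1,3p
cat > chk.py <<'E'
from h import *
d((.6339,.0486,.23,100))
D=[]
for n,b in(('top',(255,320,190,255)),('side',(250,330,210,285))):
    s=snap(n); im=dial(s,z=.134); h,a,o=needle(im)
    im2=dial(s,G=G0+GX*h[0]/1000-GYv*h[1]/1000,z=.134); h2,a2,o2=needle(im2); D.append(im2)
    print(n,h.round(2),'needle',a2.round(2),o2.round(2),'zero',np.round(peak(dark(im2,.034,.040)),2))
    P=cloud(s,*b); e=P[:,:2]-G0
    for z0 in(.150,.155,.158):
        m=(P[:,2]>z0)&(P[:,2]<.168)&(np.hypot(*e.T)<.055)&(np.hypot(*e.T)>.03)
        E=np.c_[e[m]@GX,e[m]@GYv]; A=E[E[:,0]>0];B=E[E[:,0]<0]
        if len(A)>2 and len(B)>2:
            v=A.mean(0)-B.mean(0); print('  zero by lugs',(90-np.degrees(np.arctan2(v[1],v[0]))).round(2))
import time; cv2.imwrite('pics/dialchk.png',np.hstack(D)[:,:,::-1])
E
python3 chk.py
```

```text
t: 26.9
tcp_pos: [0.4286, -0.0235, 0.2319]
tool_rot: [0.686, 0.728, -0.001, -0.001]
(0.6339, 0.0486, 0.23, 100) -> [0.0599 0.2092 0.0014] turn -0.116
now [ 0.4286 -0.0235  0.2319] yaw 93.37 q [-0.316  0.301  1.925  0.     0.919 -0.375] F [ 0.5 -0.2 -0.4] gap 0.9 t 26.9
top [-0.84 -1.51] needle 121.61 -0.12 zero [120.85  38.6 ]
  zero by lugs 120.76
  zero by lugs 120.77
  zero by lugs 120.72
side [0.5  1.51] needle 121.15 0.11 zero [123.    22.74]
  zero by lugs 120.52
  zero by lugs 120.55
  zero by lugs 120.05
```

View pics/dialchk.png

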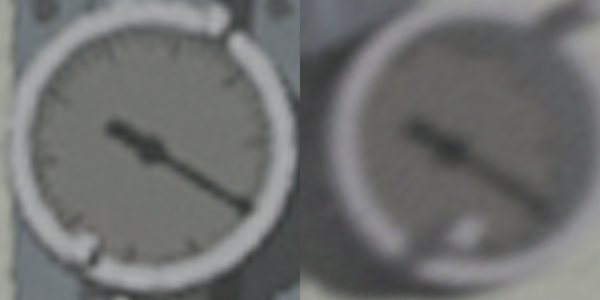

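The top panel shows the zero mark in line with the needle tip at (250,210). Zero is at 120.7° and the needle at 121.4°, which is within measurement noise. I check the master once more, then hand in.

```bash
python3 - <<'E'
from h import *
for n,b in(('top',(270,315,240,310)),('side',(270,370,255,330))):
    s=load(n); P=cloud(s,*b); e=P[:,:2]-G0; l=e@GX;c=e@GYv; m=(P[:,2]>.04)&(P[:,2]<.07)&(abs(c)<.025)&(l<-.07)&(l>-.2)
    print(n,m.sum(),P[m,2].mean(),rect(np.c_[l[m],c[m]]))
print(manip.sign_off())
E
```

```text
top 0 nan (array([0., 0.]), array([0., 0.]), 0.0)
side 258 0.0511137600700379 (array([-131.8,    0.4]), array([44.9, 32.6]), -1.58)
the job is handed in; nothing more can be done
None<stdin>:4: RuntimeWarning: Mean of empty slice.
  ret = ret.dtype.type(ret / rcount)
```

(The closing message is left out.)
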